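Open the filament dry-store chest

ROBOT

A 6-joint arm with a two-finger parallel gripper is mounted at the origin on the work surface. World frame = base frame: x ahead of the robot, y to its left, z up, the work surface at z = 0. Lengths are in m, angles in rad, forces in N, time in s.
With the tool pointing down it reaches from about 0.225 to 0.875 m from the base axis. Payload 3.4 kg.
Tool frame: the origin (TCP) lies at the very end of the fingers, on their centre line; the grasp point (between the pads) lies 19 mm behind it (manip.grasp_offset is the distance from the TCP to the grasp point, in m); x points along the fingers, y is the direction in which the jaws open and shut, and the axes are right-handed (so a half turn about x gives the same grasp; the last joint's range is limited). The gripper opens to 85 mm and grips with 20 to 120 N. Pads are 22 mm wide; open, the fingers measure 114 mm over their backs; the gripper's body (76 mm by 85 mm) begins 54 mm behind the grasp point. The pads swing forward as they close: fully open they stand 13 mm farther back than shut.
Start: joints at [-1.448, 0.276, 1.505, -0, 1.361, -0.121], TCP at [0.139, -0.558, 0.231] pointing down, gripper open.
Joint ranges: [-2.89, 2.89], [-0.75, 2.08], [0.22, 2.7], [-1.18, 4.32], [0.11, 2.71], [-2.7, 2.7]. Speed limits (rad/s): [2.57, 2.57, 3.14, 3.14, 3.14, 3.14].

INTERFACE

Orientations are given as a unit quaternion [w, x, y, z].
In Python, from rig import manip gives the robot as it stands.
- The arm moves only by the tool step_arm, never from a script. Its argument "increments" is a list of rows, each an object with "grip": the opening, from 0 (shut) to 1 (fully open); "delta_pos": the shift along the world's x, y, z in m, a list of three; "twist": the turn about the world's z in degrees. A call has 1 to 10 rows; each row shifts and turns the commanded pose from where the row before left it; what a row does not reach is not made up. A row lasts 1/12 s, in which the tool goes at most 41.7 mm and 7.16 degrees, less where a joint would pass 70% of its speed; a pose out of reach is approached as far as the arm can. A call with a gripper value outside its range is refused whole. The fingers move at their own pace and stop on an object; "force" is the grip in N (left out, the last holds). Time passes only in rows, so rows that do not move let the fingers close. It gives the time, the measured TCP pose, the force and the opening at its end, in the units of the state.
- manip.get_state(): the state, without advancing time (a new reading comes with each control period).
- manip.get_image(name): name is "side" or "top"; returns a dict with "img" (384x512x3 uint8, red, green, blue), "fx", "fy", "cx", "cy" (pixels), "rvec" (rotation vector, rad) and "tvec" (3), from world to camera coordinates, as OpenCV has them. Camera axes: x right, y down, z forward; pixel columns grow to the right and rows downward; lengths in m; the calibration is good to about 2 mm. A picture is of the moment at which its call begins. There is no depth.
- manip.sign_off(): hands the job in, once; it reports no verdict.
The state is a dict: "clock": time; "qpos": joint angles; "qd": joint speeds; "effort": joint torques, N m; "position": TCP position; "ee_rot": TCP orientation; "contact_force": force on the tool from outside, world axes, zero at the start; "moment": the same for the moment, N m; "width": finger opening in m.
Only numpy, scipy, OpenCV 4.12 (cv2) and the standard library are available. Lean on these libraries where they do the work, as an engineer would, in place of code of your own. Each camera call takes 0.05 s, during which the arm holds its last target. There are 200 camera calls.

TASK

Open the grey filament chest: push the round release button on its lid, gently, until the T-handle pops out, turn the handle a quarter turn anticlockwise (seen from above) to unlatch the lid, then lift the lid until its front edge stands at least 100 mm up and leave it standing open by itself. Do not lean hard on the button, do not haul at the lid while it is latched, and do not disturb the things lying around.

Things in the scene. Friction and masses are not known exactly. Their poses are not given: they have to be found in the camera images.
- chest: grey sheet-metal chest, fixed to the table, 320 mm deep (its x), 420 mm wide (its y), 151 mm high with the lid shut. Origin: centre of its underside; x points from its front to its back, z up. Its front looks towards the robot, turned by up to 20 degrees. The lid's hinge line runs along its y axis at x = 158 mm, z = 127 mm.
- lid_edge (a point): middle of the lid's upper front edge: 320 mm in front of the hinge line and 24 mm above it when shut; z points out of the lid, x to the hinge. Latched, the lid cannot be lifted. Unlatched, the rubber gasket lifts this edge some 7 mm; the balanced, stiff hinge then leaves the lid where it is put (up to 1.25 rad). Lifting at the handle takes 3 to 9 N. 0.33 rad open, the edge is 100 mm up.
- button_top (a point): centre of the top of the release button: plain steel push button, 22 mm in diameter, 15 mm proud of the front block of the latch housing; z points out of the lid. It is on the lid's middle line, 69 mm in front of the handle's axis, near the lid's front edge. The wide flat round thing at one side of the lid is only a humidity dial.
- release_button (a joint): how far the button is pressed, m: 0 out, at most 0.014. Goes straight into the lid against a light spring (1 to 3 N), then meets the catch and trips it at 6 to 10 N; under 1 mm further is a hard stop. The play in the catch differs and cannot be seen: it trips anywhere from 2 to 12 mm down, so press slowly and watch force or handle. Over 16 N bends the catch. It springs back.
- handle_bar (a point): centre of the T-handle's bar, on the axis it turns about: round steel bar 14 mm thick, 90 mm long, on a 12 mm stem. Its x axis runs along the bar, z along the stem, out of the lid. At first the bar lies along the chest's x axis, sunk flush in a housing 150 x 56 mm that stands 16 mm above the lid's top. Popped out, its centre is 35 mm above the lid's top: 12 mm free between bar and housing.
- handle_out (a joint): how far the T-handle stands out, m: 0 sunk (held by the catch, cannot be pulled or turned), 0.026 popped out, which a spring does when the catch trips.
- handle_turn (a joint): turn of the T-handle about its stem, rad: 0 latched (bar along the chest's x), grows anticlockwise from above to a hard stop at 1.57. Can be turned only when out. Takes 0.1 to 0.4 N m while the cam rubs on its keeper under the gasket's push; free from about 1.1 rad. Hauling at the handle or lid with over 35 N while still latched strains the cam.
- glue_stick: bystander: glue stick, 27 mm in diameter, 92 mm tall, upright near the chest's front right corner; origin at its foot
- tag_a: bystander: flat printed name tag, 75 x 24 x 6 mm, lying in front of the chest; origin under its centre
- tag_b: bystander: another such tag in front of the chest
- scraper: bystander: print scraper, 200 mm long, lying at the chest's left side
- calipers: bystander: digital calipers, 200 mm long, lying at the chest's right side
- nozzle_box: bystander: clear box of nozzles, 85 x 55 x 22 mm, lying near the chest's front left corner

How it is judged:
By the outcome, as a careful person would: the job done as asked, in the order asked, and still so for the second after the job is handed in, with the robot touching nothing.
It also fails if it takes over 64 s, if anything falls off the work surface, if the arm or the gripper's body presses on something with over 40 N, if the wrist force passes 120 N, or if a joint passes its speed limit or range.

## Working session

There is one attempt and no reset: what is moved stays moved. The work goes in short steps, Python scripts to look and compute and a tool call to move; the robot and the scene stay as the last step left them, time stands still between calls to the robot, and variables do not carry over. Pictures are saved under pics/ and viewed, about 8 in all and at most 12, crops included, and the job is handed in when it is done.

Besides the shell and the picture viewer there is one more tool, called after "Request:" by a JSON object that holds its "api" and its "payload". step_arm: Moves the arm, as the interface text tells. Its arguments: {"type":"object","properties":{"increments":{"type":"array"},"force":{"type":"number"}},"required":["increments"]}

```bash
ls; mkdir -p pics
python3 - <<'E'
from rig import manip
import cv2,numpy as np
s=manip.get_state(); print({k:np.round(v,3) for k,v in s.items()})
for n in("side","top"):
    d=manip.get_image(n); cv2.imwrite(f"pics/{n}0.png",d["img"][:,:,::-1])
    print(n,d["fx"],d["fy"],d["cx"],d["cy"],d["rvec"],d["tvec"])
a=cv2.imread("pics/side0.png");b=cv2.imread("pics/top0.png")
cv2.imwrite("pics/top0b.png",cv2.resize(b,(800,600),interpolation=cv2.INTER_CUBIC))
cv2.imwrite("pics/side0b.png",cv2.resize(a,(800,600),interpolation=cv2.INTER_CUBIC))
E
```

```text
pics
{'clock': np.float64(0.0), 'qpos': array([-1.448,  0.277,  1.506, -0.   ,  1.361, -0.121]), 'qd': array([-0.   ,  0.   ,  0.   , -0.001,  0.   ,  0.001]), 'effort': array([-1.0000e-03, -4.1677e+01, -2.4580e+01,  0.0000e+00,  1.1000e-02,
       -0.0000e+00]), 'position': array([ 0.139, -0.557,  0.23 ]), 'ee_rot': array([-0.085, -0.702, -0.087,  0.702]), 'contact_force': array([-0.133, -0.378,  0.661]), 'moment': array([0.022, 0.036, 0.032]), 'width': np.float64(0.086)}
side 347.7895972808992 347.7895972808992 254.16598552116795 188.78814504602883 [ 0.93472132 -2.33500144  1.26315723] [0.42010666 0.33594096 0.55265863]
top 454.9113874255024 454.9113874255024 258.5931035216789 188.4283534824029 [ 2.08442541 -2.13705635  0.22339377] [0.03855349 0.58073653 1.32476538]
```

View pics/top0b.png

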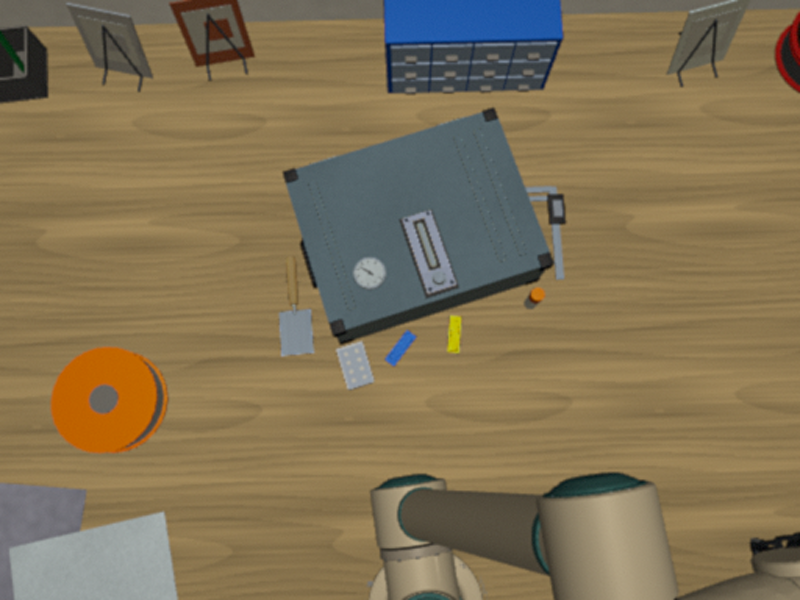

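View pics/side0b.png

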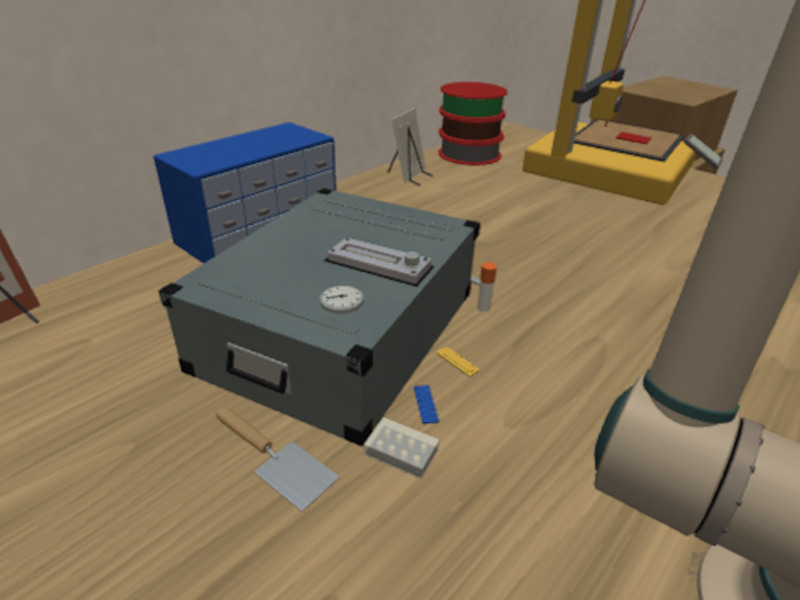

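The top view shows the chest with the housing around (428,250), the button at about (438,280) and the tags in front. In the side view the button is at (411,259) and the bar at (375,253). Next I'll crop both views to refine these.

```bash
cat > h.py <<'E'
import cv2,numpy as np
from rig import manip
C={'side':(347.7895972808992,254.16598552116795,188.78814504602883,[0.93472132,-2.33500144,1.26315723],[0.42010666,0.33594096,0.55265863]),
'top':(454.9113874255024,258.5931035216789,188.4283534824029,[2.08442541,-2.13705635,0.22339377],[0.03855349,0.58073653,1.32476538])}
def P(n):
    f,cx,cy,r,t=C[n]; R=cv2.Rodrigues(np.array(r))[0]
    return np.array([[f,0,cx],[0,f,cy],[0,0,1]])@np.c_[R,t]
def tri(a,b):  # side px, top px
    X=cv2.triangulatePoints(P('side'),P('top'),np.array(a,float),np.array(b,float))[:,0]; return X[:3]/X[3]
def plane(n,uv,z):
    M=P(n); H=np.c_[M[:,:2],M[:,2]*z+M[:,3]]; p=np.linalg.solve(H,[*uv,1]); return p[:2]/p[2]
def proj(n,X):
    p=P(n)@np.r_[X,1]; return p[:2]/p[2]
def crop(n,x0,y0,w,h,k):
    d=manip.get_image(n)["img"][:,:,::-1]
    return cv2.resize(d[y0:y0+h,x0:x0+w],None,fx=k,fy=k,interpolation=cv2.INTER_CUBIC)
E
python3 - <<'E'
from h import *
a=crop('top',245,125,60,75,7);b=crop('side',200,145,80,45,4.7)
c=np.zeros((525,800,3),np.uint8);c[:a.shape[0],:420]=a;c[:b.shape[0],422:422+b.shape[1]]=b
print(b.shape);cv2.imwrite('pics/crop.png',c)
for n,(x,y,w,h) in (('top',(245,125,60,75)),('side',(200,145,80,45))):
    im=cv2.imread(f'pics/{n}0.png')
    m=((im.astype(int)[:,:,2]-im.astype(int)[:,:,0])>-25)&(im.min(2)>115)
    k=np.zeros_like(m);k[y:y+h,x:x+w]=1
    cs,_=cv2.findContours((m&k).astype(np.uint8),cv2.RETR_EXTERNAL,2); q=max(cs,key=cv2.contourArea)
    print(n,cv2.contourArea(q),cv2.minAreaRect(q),cv2.boxPoints(cv2.minAreaRect(q)).round(1).tolist())
E
```

```text
(212, 376, 3)
top 861.0 ((274.35003662109375, 160.5500030517578), (50.596439361572266, 19.28989028930664), 71.56504821777344) [[257.20001220703125, 139.60000610351562], [275.5, 133.5], [291.5, 181.5], [273.20001220703125, 187.60000610351562]]
side 601.0 ((242.11766052246094, 162.52943420410156), (63.54433059692383, 14.55213737487793), 14.03624439239502) [[209.5, 161.89999389648438], [213.10000610351562, 147.8000030517578], [274.70001220703125, 163.1999969482422], [271.20001220703125, 177.3000030517578]]
```

View pics/crop.png

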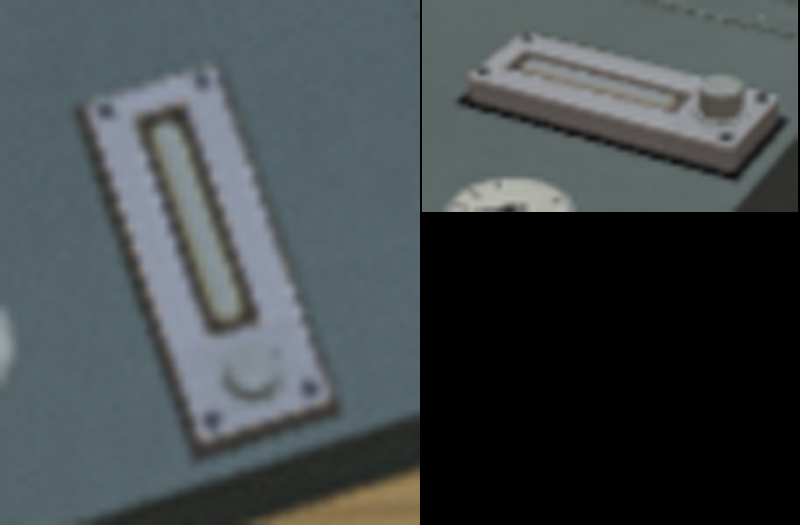

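The crops show the button top at about top (280.3,177.1) and side (263.2,162.9). The bar centre is at about (198,219) in the left crop and (601,82) in the right crop.

Run:
```python
from h import *
T=lambda x,y:(245+(x+.5)/7-.5,125+(y+.5)/7-.5)
S=lambda x,y:(200+(x-422+.5)/4.7-.5,145+(y+.5)/4.7-.5)
b=tri(S(721,86),T(249,368)); h=tri(S(601,82),T(198,219))
scr={'tl':((484,71),(105,110)),'tr':((529,38),(202,79)),'br':((763,98),(309,388)),'bl':((726,136),(211,420))}
print('btn',b.round(4),'bar',h.round(4)); Q={}
for k,(s,t) in scr.items(): Q[k]=tri(S(*s),T(*t)); print(k,Q[k].round(4),plane('top',T(*t),.143).round(4))
print('btn plane',plane('top',T(249,368),.158+.0),'bar plane',plane('top',T(198,219),.136),'baraxis dist',np.linalg.norm((b-h)[:2]))
d=(b-h)[:2];print('yaw from btn-bar',np.degrees(np.arctan2(-d[1],-d[0])))
# chest corners top view on lid plane 0.151
c=[(291,176),(490,115),(545,261),(338,327)]
c=[plane('top',((u+.5)/1.5625-.5,(v+.5)/1.5625-.5),.151) for u,v in c]
for p in c:print(p.round(4))
e=[(290,176),(490,115)]
for i in range(4):
    v=c[(i+1)%4]-c[i];print(np.linalg.norm(v).round(3),np.degrees(np.arctan2(v[1],v[0])).round(2))
m=[plane('top',T(*a),.143) for a in((105,110),(202,79),(309,388),(211,420))]
for i,j in((3,0),(2,1)):v=m[j]-m[i];print('screw yaw',np.degrees(np.arctan2(v[1],v[0])),np.linalg.norm(v))
# glue
print('glue',plane('top',(537/1.5625,295/1.5625),.09))
```

```text
btn [ 0.5861 -0.0367  0.182 ] bar [ 0.6529 -0.0192  0.1646]
tl [0.7    0.0178 0.1667] [0.7082 0.0179]
tr [ 0.7118 -0.0229  0.1666] [ 0.7207 -0.0231]
br [ 0.5802 -0.0615  0.1678] [ 0.5867 -0.0628]
bl [ 0.5685 -0.0214  0.1675] [ 0.5742 -0.0222]
btn plane [ 0.59215935 -0.03769603] bar plane [ 0.66186443 -0.01977875] baraxis dist 0.06905756043193062
yaw from btn-bar 14.635324921624342
[0.7969 0.2327]
[ 0.9117 -0.1492]
[ 0.6192 -0.2358]
[0.5058 0.1455]
0.399 -73.27
0.305 -163.5
0.398 106.56
0.304 16.68
screw yaw 16.656835309511173 0.13980226540429574
screw yaw 16.505130734251097 0.13982043885415177
glue [ 0.56788562 -0.22935268]
```

Request:
{"api": "step_arm", "payload": {"increments": [{"grip":0,"delta_pos":[0,0,0.02],"twist":0},{"grip":0,"delta_pos":[0.01,0.012,0.02],"twist":0},{"grip":0,"delta_pos":[0.02,0.024,0],"twist":0},{"grip":0,"delta_pos":[0.022,0.026,0],"twist":0},{"grip":0,"delta_pos":[0.022,0.026,0],"twist":0.5},{"grip":0,"delta_pos":[0.022,0.026,0],"twist":0.5},{"grip":0,"delta_pos":[0.022,0.026,0],"twist":0.5},{"grip":0,"delta_pos":[0.022,0.026,0],"twist":0.5},{"grip":0,"delta_pos":[0.022,0.026,0],"twist":0.5},{"grip":0,"delta_pos":[0.022,0.026,0],"twist":0}], "force": 30}}

```text
clock: 1.03
position: [0.3235, -0.3385, 0.2713]
ee_rot: [0.101, 0.7, 0.101, -0.7]
contact_force: [0.1, -1.1, 0.7]
width: 0.0001
```

Request:
{"api": "step_arm", "payload": {"increments": [{"grip":0,"delta_pos":[0.027,0.031,0],"twist":0},{"grip":0,"delta_pos":[0.027,0.031,0],"twist":0},{"grip":0,"delta_pos":[0.027,0.031,0],"twist":0},{"grip":0,"delta_pos":[0.027,0.031,0],"twist":0},{"grip":0,"delta_pos":[0.027,0.031,0],"twist":0},{"grip":0,"delta_pos":[0.027,0.031,0],"twist":0},{"grip":0,"delta_pos":[0.027,0.031,0],"twist":0},{"grip":0,"delta_pos":[0.027,0.031,0],"twist":0},{"grip":0,"delta_pos":[0.02,0.02,0],"twist":0},{"grip":0,"delta_pos":[0,0,0],"twist":0}]}}

```text
clock: 1.87
position: [0.5623, -0.0677, 0.2706]
ee_rot: [0.102, 0.7, 0.104, -0.699]
contact_force: [0.1, 0.7, -0.6]
width: 0.0004
```

Request:
{"api": "step_arm", "payload": {"increments": [{"grip":0,"delta_pos":[0.012,0.015,0],"twist":0},{"grip":0,"delta_pos":[0.012,0.015,0],"twist":0},{"grip":0,"delta_pos":[0,0,-0.02],"twist":0},{"grip":0,"delta_pos":[0,0,-0.02],"twist":0},{"grip":0,"delta_pos":[0,0,-0.02],"twist":0},{"grip":0,"delta_pos":[0,0,-0.015],"twist":0},{"grip":0,"delta_pos":[0,0,0],"twist":0},{"grip":0,"delta_pos":[0,0,0],"twist":0}]}}

```text
clock: 2.53
position: [0.582, -0.0424, 0.1957]
ee_rot: [-0.101, -0.699, -0.101, 0.701]
contact_force: [0.3, 0.4, 0.2]
width: 0.0001
```

Run:
```python
from h import *
a=crop('top',245,125,60,75,7);b=crop('side',200,125,80,70,4.7)
c=np.zeros((525,800,3),np.uint8);c[:a.shape[0],:420]=a;c[:b.shape[0],422:422+b.shape[1]]=b
cv2.imwrite('pics/press0.png',c)
s=manip.get_state();print(s['clock'],s['position'].round(4),s['contact_force'].round(2))
```

```text
2.6333 [ 0.5834 -0.0425  0.1975] [ 1.48 -0.46  0.53]
```

View pics/press0.png

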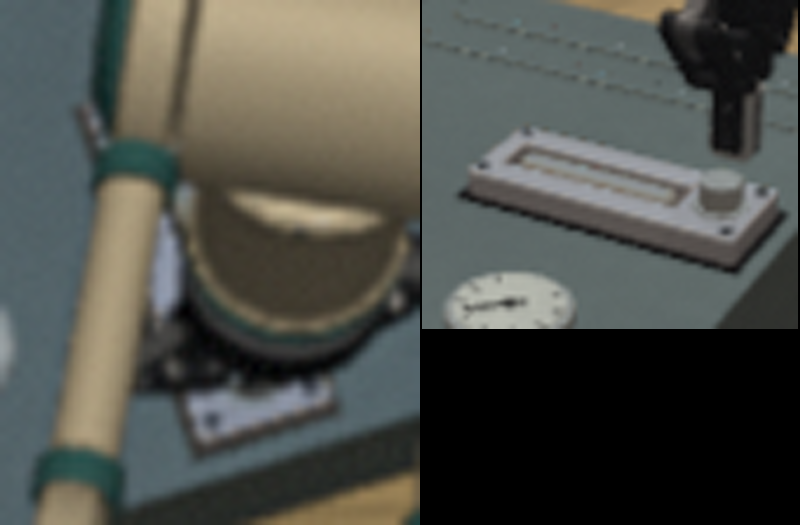

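The side view shows the closed fingers just behind and above the button at (735,150), and the button at (720,190). I'll shift about 3 mm in x and y, then descend.

Request:
{"api": "step_arm", "payload": {"increments": [{"grip":0,"delta_pos":[0.003,0.003,-0.002],"twist":0},{"grip":0,"delta_pos":[0,0,-0.004],"twist":0},{"grip":0,"delta_pos":[0,0,-0.004],"twist":0},{"grip":0,"delta_pos":[0,0,-0.001],"twist":0},{"grip":0,"delta_pos":[0,0,0],"twist":0},{"grip":0,"delta_pos":[0,0,0],"twist":0}]}}

```text
clock: 3.13
position: [0.5857, -0.039, 0.1852]
ee_rot: [-0.101, -0.7, -0.101, 0.7]
contact_force: [-0.1, -0.0, 0.2]
width: -0.0002
```

Request:
{"api": "step_arm", "payload": {"increments": [{"grip":0,"delta_pos":[0,0,-0.001],"twist":0},{"grip":0,"delta_pos":[0,0,-0.001],"twist":0},{"grip":0,"delta_pos":[0,0,0],"twist":0}]}}

```text
clock: 3.38
position: [0.5859, -0.039, 0.1833]
ee_rot: [0.101, 0.7, 0.101, -0.7]
contact_force: [0.5, -0.2, 0.9]
width: -0.0
```

Request:
{"api": "step_arm", "payload": {"increments": [{"grip":0,"delta_pos":[0,0,-0.001],"twist":0},{"grip":0,"delta_pos":[0,0,0],"twist":0}]}}

```text
clock: 3.55
position: [0.5859, -0.0391, 0.1824]
ee_rot: [0.101, 0.7, 0.101, -0.7]
contact_force: [-0.0, 0.1, -0.1]
width: 0.0001
```

Request:
{"api": "step_arm", "payload": {"increments": [{"grip":0,"delta_pos":[0,0,-0.001],"twist":0},{"grip":0,"delta_pos":[0,0,0],"twist":0},{"grip":0,"delta_pos":[0,0,0],"twist":0}]}}

```text
clock: 3.8
position: [0.5859, -0.0391, 0.1814]
ee_rot: [0.101, 0.7, 0.101, -0.7]
contact_force: [-0.1, -0.4, 1.8]
width: -0.0001
```

Request:
{"api": "step_arm", "payload": {"increments": [{"grip":0,"delta_pos":[0,0,-0.001],"twist":0},{"grip":0,"delta_pos":[0,0,0],"twist":0},{"grip":0,"delta_pos":[0,0,0],"twist":0}]}}

```text
clock: 4.05
position: [0.5859, -0.0391, 0.1806]
ee_rot: [0.101, 0.7, 0.101, -0.7]
contact_force: [-0.6, -0.2, 2.9]
width: -0.0001
```

Request:
{"api": "step_arm", "payload": {"increments": [{"grip":0,"delta_pos":[0,0,-0.0005],"twist":0},{"grip":0,"delta_pos":[0,0,0],"twist":0}]}}

```text
clock: 4.22
position: [0.5859, -0.0391, 0.1804]
ee_rot: [0.101, 0.7, 0.101, -0.7]
contact_force: [-0.7, -0.3, 5.3]
width: 0.0002
```

Request:
{"api": "step_arm", "payload": {"increments": [{"grip":0,"delta_pos":[0,0,-0.0005],"twist":0},{"grip":0,"delta_pos":[0,0,0],"twist":0}]}}

```text
clock: 4.38
position: [0.5859, -0.0391, 0.1801]
ee_rot: [0.101, 0.7, 0.101, -0.7]
contact_force: [-1.4, 0.8, 5.9]
width: -0.0001
```

Request:
{"api": "step_arm", "payload": {"increments": [{"grip":0,"delta_pos":[0,0,-0.0003],"twist":0},{"grip":0,"delta_pos":[0,0,0],"twist":0}]}}

```text
clock: 4.55
position: [0.5859, -0.0391, 0.1799]
ee_rot: [0.101, 0.7, 0.101, -0.7]
contact_force: [-1.6, -0.4, 6.4]
width: -0.0001
```

Request:
{"api": "step_arm", "payload": {"increments": [{"grip":0,"delta_pos":[0,0,-0.0003],"twist":0},{"grip":0,"delta_pos":[0,0,0],"twist":0}]}}

```text
clock: 4.72
position: [0.5859, -0.0391, 0.1796]
ee_rot: [0.101, 0.7, 0.101, -0.7]
contact_force: [-1.3, 0.2, 5.9]
width: 0.0001
```

```bash
cat > look.py <<'E'
from h import *
import sys
b=crop('side',200,125,100,75,8);cv2.imwrite(f'pics/{sys.argv[1]}.png',b)
m=b[150:420,60:520].astype(float) # housing/bar region
if sys.argv[1]!='ref':
    r=cv2.imread('pics/press0.png'); 
im=manip.get_image('side')["img"][:,:,::-1].astype(int); o=cv2.imread('pics/side0.png').astype(int)
D=np.abs(im-o).sum(2)[140:175,205:250]; print('changed px near bar',(D>60).sum())
E
python3 look.py t1
```

```text
changed px near bar 3
```

Request:
{"api": "step_arm", "payload": {"increments": [{"grip":0,"delta_pos":[0,0,-0.0004],"twist":0},{"grip":0,"delta_pos":[0,0,0],"twist":0}]}}

```text
clock: 4.98
position: [0.5859, -0.0391, 0.1793]
ee_rot: [0.101, 0.7, 0.101, -0.699]
contact_force: [-0.9, 0.2, 6.9]
width: -0.0003
```

```bash
cat > look.py <<'E'
from h import *
im=manip.get_image('side')["img"][:,:,::-1].astype(int); o=cv2.imread('pics/side0.png').astype(int)
D=np.abs(im-o).sum(2)[140:175,205:250]; print('changed px near bar',(D>60).sum(),manip.get_state()['contact_force'].round(1))
E
python3 look.py
```

```text
changed px near bar 3 [-1.  -0.   5.8]
```

Request:
{"api": "step_arm", "payload": {"increments": [{"grip":0,"delta_pos":[0,0,-0.0004],"twist":0},{"grip":0,"delta_pos":[0,0,0],"twist":0}]}}

```text
clock: 5.2
position: [0.5859, -0.0391, 0.1788]
ee_rot: [0.101, 0.7, 0.101, -0.7]
contact_force: [-1.1, -0.6, 6.6]
width: 0.0001
```

```bash
python3 look.py
```

```text
changed px near bar 296 [-1.5  0.   6.7]
```

Popped out, since the bar region changed at only 6.7 N. I'll retract, open, move above the bar and look.

Request:
{"api": "step_arm", "payload": {"increments": [{"grip":0,"delta_pos":[0,0,0.01],"twist":0},{"grip":0,"delta_pos":[0,0,0.02],"twist":0},{"grip":0,"delta_pos":[0,0,0.03],"twist":0},{"grip":0.7,"delta_pos":[0.022,0.007,0],"twist":0},{"grip":0.7,"delta_pos":[0.022,0.007,0],"twist":0},{"grip":0.7,"delta_pos":[0.022,0.007,0],"twist":0},{"grip":0.7,"delta_pos":[0,0,0],"twist":0},{"grip":0.7,"delta_pos":[0,0,0],"twist":0}]}}

```text
clock: 5.92
position: [0.6521, -0.0177, 0.2372]
ee_rot: [-0.101, -0.699, -0.102, 0.7]
contact_force: [-0.6, 0.3, -0.3]
width: 0.0594
```

Run:
```python
from h import *
cv2.imwrite('pics/pop.png',crop('side',195,90,110,95,7))
s=manip.get_state();print(s['clock'],s['position'].round(4),s['contact_force'].round(2),s['width'])
for X in ([.6525,-.0183,.186],[.6525+.0431,-.0183+.0128,.186],[.6525-.0431,-.0183-.0128,.186]): p=proj('side',X);print(((p-[195,90]+.5)*7).round(0))
```

```text
5.9667 [ 0.6513 -0.018   0.2373] [-0.53 -0.71  0.38] 0.05960886580491239
[297. 453.]
[183. 423.]
[416. 484.]
```

View pics/pop.png

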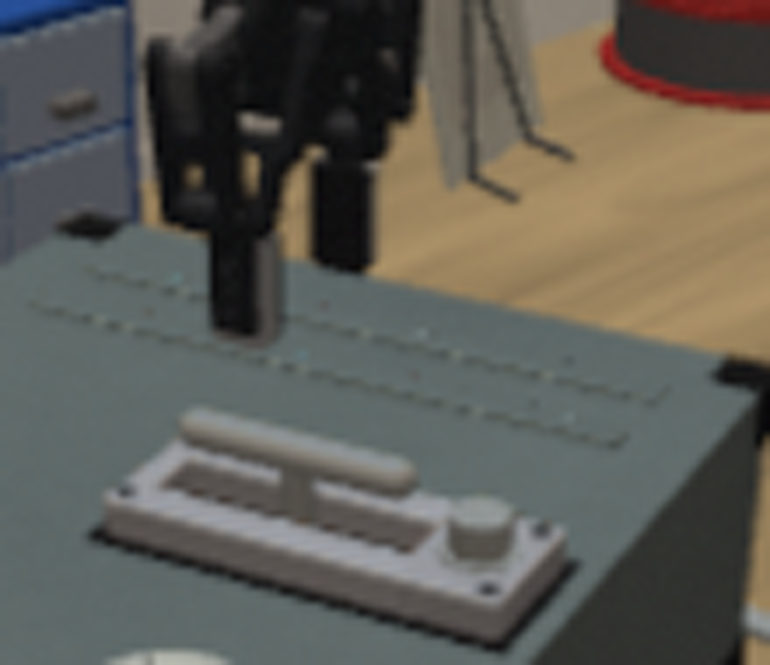

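The picture shows the T-handle out, with bar ends at (185,420) and (413,478), as predicted, and the open jaws straddle it. Descending to grip.

Request:
{"api": "step_arm", "payload": {"increments": [{"grip":0.7,"delta_pos":[0.0005,0,-0.02],"twist":0},{"grip":0.7,"delta_pos":[0,0,-0.02],"twist":0},{"grip":0.7,"delta_pos":[0,0,-0.015],"twist":0},{"grip":0.7,"delta_pos":[0,0,-0.009],"twist":0},{"grip":0.4,"delta_pos":[0,0,0],"twist":0},{"grip":0.3,"delta_pos":[0,0,0],"twist":0},{"grip":0.25,"delta_pos":[0,0,0],"twist":0}], "force": 25}}

```text
clock: 6.55
position: [0.6527, -0.0183, 0.1752]
ee_rot: [0.101, 0.7, 0.101, -0.699]
contact_force: [0.7, -0.2, 0.0]
width: 0.0238
```

Request:
{"api": "step_arm", "payload": {"increments": [{"grip":0.1,"delta_pos":[0,0,0],"twist":0},{"grip":0.1,"delta_pos":[0,0,0],"twist":0},{"grip":0.1,"delta_pos":[0,0,0],"twist":0},{"grip":0.1,"delta_pos":[0,0,0],"twist":0}]}}

```text
clock: 6.88
position: [0.6529, -0.018, 0.1749]
ee_rot: [0.101, 0.701, 0.101, -0.699]
contact_force: [0.4, 0.9, 2.6]
width: 0.0131
```

Request:
{"api": "step_arm", "payload": {"increments": [{"grip":0,"delta_pos":[0,0,0],"twist":0},{"grip":0,"delta_pos":[0,0,0],"twist":0},{"grip":0,"delta_pos":[0,0,0],"twist":3},{"grip":0,"delta_pos":[0,0,0],"twist":3},{"grip":0,"delta_pos":[0,0,0],"twist":3},{"grip":0,"delta_pos":[0,0,0],"twist":3},{"grip":0,"delta_pos":[0,0,0],"twist":3},{"grip":0,"delta_pos":[0,0,0],"twist":0}], "force": 70}}

```text
clock: 7.55
position: [0.6528, -0.0179, 0.1741]
ee_rot: [0.192, 0.681, 0.192, -0.68]
contact_force: [1.1, 1.9, 2.0]
width: 0.011
```

```bash
cat > st.py <<'E'
from h import *
s=manip.get_state();w,x,y,z=s['ee_rot']
print(s['clock'],s['position'].round(4),s['contact_force'].round(2),s['moment'].round(2),s['width'],'head',np.degrees(np.arctan2(1-2*(x*x+z*z),2*(x*y-w*z))).round(2),'q6',s['qpos'][5])
E
python3 st.py
```

```text
7.55 [ 0.6528 -0.0179  0.1741] [1.05 1.89 2.03] [ 0.22 -0.15 -0.18] 0.011033021355012497 head -58.53 q6 0.8872161588164045
```

Request:
{"api": "step_arm", "payload": {"increments": [{"grip":0,"delta_pos":[0,0,0],"twist":4},{"grip":0,"delta_pos":[0,0,0],"twist":4},{"grip":0,"delta_pos":[0,0,0],"twist":4},{"grip":0,"delta_pos":[0,0,0],"twist":4},{"grip":0,"delta_pos":[0,0,0],"twist":4},{"grip":0,"delta_pos":[0,0,0],"twist":4},{"grip":0,"delta_pos":[0,0,0],"twist":4},{"grip":0,"delta_pos":[0,0,0],"twist":4},{"grip":0,"delta_pos":[0,0,0],"twist":0}]}}

```text
clock: 8.3
position: [0.6533, -0.0176, 0.1742]
ee_rot: [0.372, 0.602, 0.372, -0.601]
contact_force: [2.9, 1.8, 2.0]
width: 0.0116
```

```bash
python3 st.py
```

```text
8.3 [ 0.6533 -0.0176  0.1742] [2.87 1.81 2.04] [ 0.33 -0.31  0.05] 0.01158211898958204 head -26.52 q6 0.32876936939861057
```

Request:
{"api": "step_arm", "payload": {"increments": [{"grip":0,"delta_pos":[0,0,0],"twist":4},{"grip":0,"delta_pos":[0,0,0],"twist":4},{"grip":0,"delta_pos":[0,0,0],"twist":4},{"grip":0,"delta_pos":[0,0,0],"twist":4},{"grip":0,"delta_pos":[0,0,0],"twist":4},{"grip":0,"delta_pos":[0,0,0],"twist":4},{"grip":0,"delta_pos":[0,0,0],"twist":0}]}}

```text
clock: 8.88
position: [0.6531, -0.0175, 0.1742]
ee_rot: [0.489, 0.512, 0.488, -0.511]
contact_force: [2.5, 3.0, 1.9]
width: 0.0112
```

```bash
python3 st.py
```

```text
8.8833 [ 0.6531 -0.0175  0.1742] [2.52 2.99 1.94] [ 0.38 -0.34  0.12] 0.01119604523281241 head -2.59 q6 -0.08885783939523444
```

Request:
{"api": "step_arm", "payload": {"increments": [{"grip":0,"delta_pos":[0,0,0],"twist":4},{"grip":0,"delta_pos":[0,0,0],"twist":4},{"grip":0,"delta_pos":[0,0,0],"twist":4},{"grip":0,"delta_pos":[0,0,0],"twist":3},{"grip":0,"delta_pos":[0,0,0],"twist":3},{"grip":0,"delta_pos":[0,0,0],"twist":0},{"grip":0,"delta_pos":[0,0,0],"twist":0}]}}

```text
clock: 9.47
position: [0.653, -0.0175, 0.1741]
ee_rot: [0.562, 0.43, 0.562, -0.429]
contact_force: [3.9, 3.0, 2.2]
width: 0.0112
```

```bash
python3 st.py
```

```text
9.4667 [ 0.653  -0.0175  0.1741] [3.89 2.96 2.19] [ 0.45 -0.49  0.06] 0.011180894318850783 head 15.29 q6 -0.4009066701016521
```

Request:
{"api": "step_arm", "payload": {"increments": [{"grip":0.3,"delta_pos":[0,0,0],"twist":0},{"grip":0.3,"delta_pos":[0,0,0],"twist":0},{"grip":0.3,"delta_pos":[0,0,0.004],"twist":0},{"grip":0.3,"delta_pos":[0,0,0.003],"twist":0},{"grip":0.3,"delta_pos":[0,0,0],"twist":0}]}}

```text
clock: 9.88
position: [0.6523, -0.0185, 0.1816]
ee_rot: [0.563, 0.428, 0.562, -0.428]
contact_force: [0.4, 0.1, 0.4]
width: 0.0255
```

```bash
python3 st.py
python3 - <<'E'
from h import *
cv2.imwrite('pics/turned.png',crop('side',195,90,110,95,7))
E
```

```text
9.8833 [ 0.6523 -0.0185  0.1816] [0.42 0.1  0.38] [0.03 0.02 0.02] 0.0254751981031024 head 15.43 q6 -0.40367396897782576
```

View pics/turned.png

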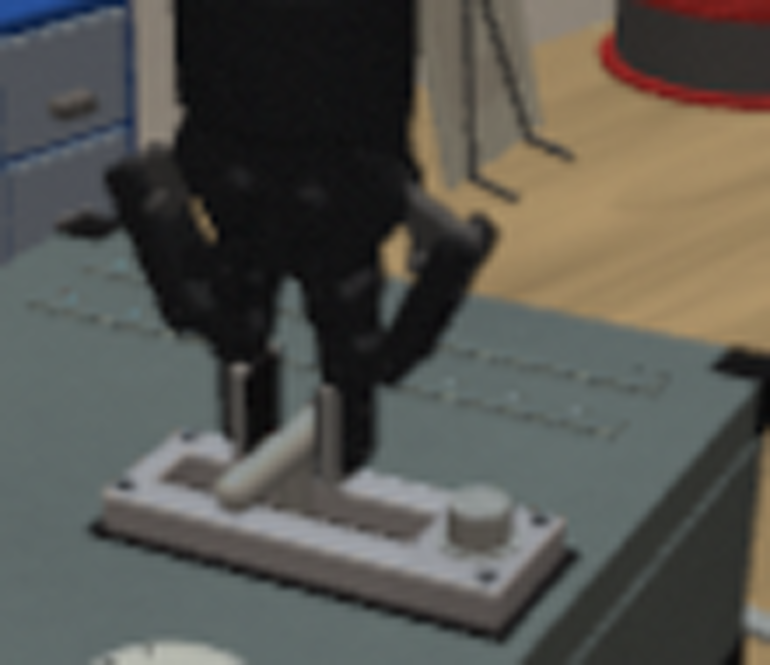

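The handle stands across the chest and a gap line shows under the lid's front edge, so it is unlatched. Next I grip near the fingertips and lift along the hinge arc, starting gently.

Request:
{"api": "step_arm", "payload": {"increments": [{"grip":0,"delta_pos":[0,0,0.001],"twist":0},{"grip":0,"delta_pos":[0,0,0],"twist":0},{"grip":0,"delta_pos":[0,0,0],"twist":0},{"grip":0,"delta_pos":[0,0,0],"twist":0},{"grip":0,"delta_pos":[0.0013,0.0004,0.004],"twist":0},{"grip":0,"delta_pos":[0.0013,0.0004,0.004],"twist":0},{"grip":0,"delta_pos":[0,0,0],"twist":0}], "force": 50}}

```text
clock: 10.52
position: [0.6552, -0.0173, 0.189]
ee_rot: [0.563, 0.428, 0.563, -0.428]
contact_force: [4.8, -0.1, -4.6]
width: 0.0119
```

```bash
python3 st.py
```

```text
10.5167 [ 0.6552 -0.0173  0.189 ] [ 4.81 -0.07 -4.61] [-0.03 -0.49  0.01] 0.011931145771338641 head 15.47 q6 -0.40235470128649514
```

Request:
{"api": "step_arm", "payload": {"increments": [{"grip":0,"delta_pos":[0.0013,0.0004,0.0041],"twist":0},{"grip":0,"delta_pos":[0.0013,0.0004,0.0041],"twist":0},{"grip":0,"delta_pos":[0.0022,0.0006,0.0051],"twist":0},{"grip":0,"delta_pos":[0.0022,0.0006,0.0051],"twist":0},{"grip":0,"delta_pos":[0.0022,0.0006,0.0051],"twist":0},{"grip":0,"delta_pos":[0.0022,0.0006,0.0051],"twist":0},{"grip":0,"delta_pos":[0,0,0],"twist":0}]}}

```text
clock: 11.1
position: [0.6664, -0.014, 0.2191]
ee_rot: [0.563, 0.428, 0.563, -0.428]
contact_force: [3.2, -0.2, -6.1]
width: 0.012
```

```bash
python3 st.py
```

```text
11.1 [ 0.6664 -0.014   0.2191] [ 3.15 -0.15 -6.07] [-0.11 -0.08 -0.04] 0.011981058324418717 head 15.48 q6 -0.3953006346766932
```

Request:
{"api": "step_arm", "payload": {"increments": [{"grip":0,"delta_pos":[0.0027,0.0008,0.0049],"twist":0},{"grip":0,"delta_pos":[0.0027,0.0008,0.0049],"twist":0},{"grip":0,"delta_pos":[0.0027,0.0008,0.0049],"twist":0},{"grip":0,"delta_pos":[0.0027,0.0008,0.0049],"twist":0},{"grip":0,"delta_pos":[0.0028,0.0008,0.0041],"twist":0},{"grip":0,"delta_pos":[0.0028,0.0008,0.0041],"twist":0},{"grip":0,"delta_pos":[0,0,0],"twist":0}]}}

```text
clock: 11.68
position: [0.6819, -0.0093, 0.2478]
ee_rot: [0.562, 0.428, 0.563, -0.429]
contact_force: [-5.6, -1.9, -2.9]
width: 0.012
```

```bash
python3 st.py
```

```text
11.6833 [ 0.6819 -0.0093  0.2478] [-5.62 -1.87 -2.88] [-0.38  1.08  0.06] 0.012015208716545812 head 15.47 q6 -0.38527226506983947
```

Run:
```python
from h import *
cv2.imwrite('pics/lift.png',crop('side',150,60,160,120,5))
```

```text
(no output)
```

View pics/lift.png

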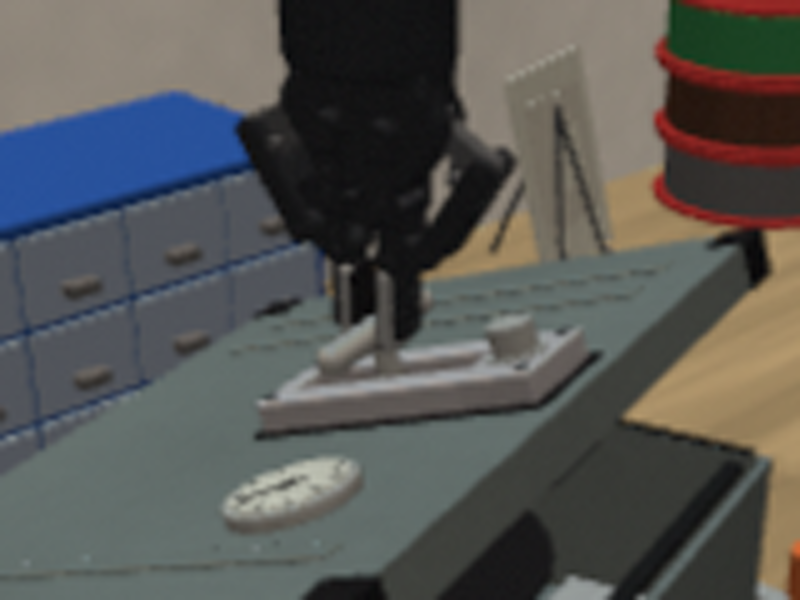

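The lid is well up, and the front fingertip is close to the housing at (405,340). I'll ease the grip, regrip 4 mm higher and lift a little more for margin.

Request:
{"api": "step_arm", "payload": {"increments": [{"grip":0.19,"delta_pos":[0,0,0],"twist":0},{"grip":0.19,"delta_pos":[0,0,0.002],"twist":0},{"grip":0.19,"delta_pos":[0,0,0.002],"twist":0},{"grip":0.19,"delta_pos":[0,0,0],"twist":0},{"grip":0.19,"delta_pos":[0,0,0],"twist":0}]}}

```text
clock: 12.15
position: [0.6833, -0.009, 0.2519]
ee_rot: [0.564, 0.429, 0.562, -0.427]
contact_force: [-3.8, -1.2, 2.9]
width: 0.0162
```

```bash
python3 st.py
python3 - <<'E'
from h import *
cv2.imwrite('pics/rel.png',crop('side',200,90,80,60,10))
E
```

```text
12.15 [ 0.6833 -0.009   0.2519] [-3.79 -1.22  2.95] [-0.09  0.55 -0.02] 0.016213913411567756 head 15.47 q6 -0.38533538203478035
```

View pics/rel.png

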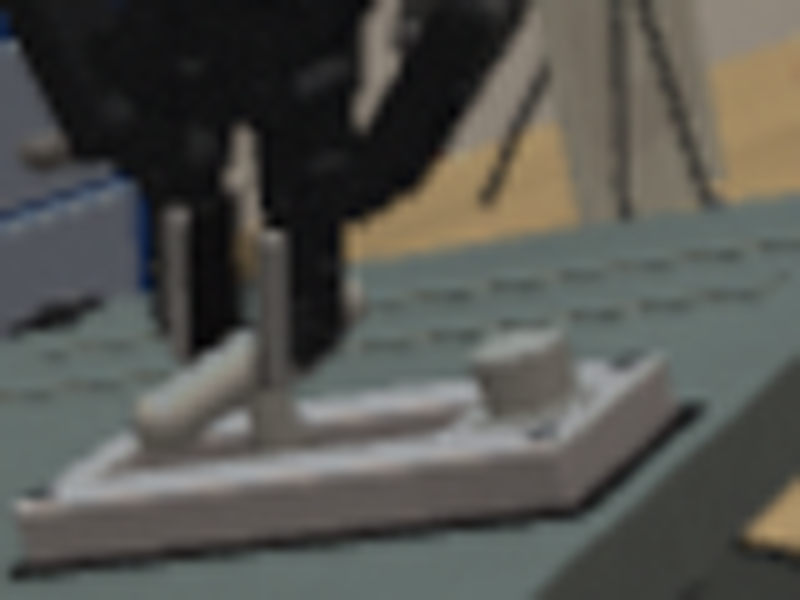

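Request:
{"api": "step_arm", "payload": {"increments": [{"grip":0.21,"delta_pos":[-0.0015,-0.0004,0.001],"twist":0},{"grip":0.21,"delta_pos":[0,0,0.001],"twist":0},{"grip":0.21,"delta_pos":[0,0,0],"twist":0}]}}

```text
clock: 12.45
position: [0.6822, -0.0095, 0.2528]
ee_rot: [0.563, 0.429, 0.562, -0.427]
contact_force: [0.4, 0.2, -0.4]
width: 0.018
```

```bash
python3 st.py
```

```text
12.45 [ 0.6822 -0.0095  0.2528] [ 0.39  0.17 -0.42] [-0.05 -0.    0.05] 0.017992414811979697 head 15.47 q6 -0.38622438044679297
```

Run:
```python
from h import *
u=np.array([.9588,.284,0]);H=np.array([.5860,-.038,.182])+.285*u-[0,0,.055]
def at(x,z,t): return H+u*(x*np.cos(t)+z*np.sin(t))+np.array([0,0,-x*np.sin(t)+z*np.cos(t)])
for t in(.28,.3,.32,.34,.36,.38):
    print(t,((proj('side',at(-.285,.055,t))-[200,90]+.5)*10).round(0),'bar',at(-.216,.059,t).round(4),'bar end',((proj('side',at(-.216,.059,t)+.038*np.array([-.284,.9588,0]))-[200,90]+.5)*10).round(0),'edge',(at(-.32,.024,t)[2]-.151).round(4))
```

```text
0.28 [544. 400.] bar [ 0.6759 -0.0114  0.2434] bar end [195. 464.] edge 0.0875
0.3 [534. 376.] bar [ 0.6781 -0.0107  0.2472] bar end [185. 446.] edge 0.0935
0.32 [523. 352.] bar [ 0.6805 -0.01    0.251 ] bar end [175. 428.] edge 0.0994
0.34 [512. 328.] bar [ 0.6829 -0.0093  0.2547] bar end [165. 410.] edge 0.1053
0.36 [500. 304.] bar [ 0.6854 -0.0086  0.2583] bar end [154. 392.] edge 0.1112
0.38 [488. 280.] bar [ 0.6879 -0.0078  0.2619] bar end [143. 375.] edge 0.117
```

Currently the lid is at about 0.32 rad, with the edge at about 99 mm. The bar slid towards the fingertips, so I'll regrip deeper and harder.

Request:
{"api": "step_arm", "payload": {"increments": [{"grip":0.26,"delta_pos":[-0.001,0,-0.003],"twist":0},{"grip":0.26,"delta_pos":[-0.0007,0,-0.004],"twist":0},{"grip":0.26,"delta_pos":[0,0,-0.003],"twist":0},{"grip":0.26,"delta_pos":[0,0,0],"twist":0}]}}

```text
clock: 12.78
position: [0.679, -0.0095, 0.241]
ee_rot: [0.562, 0.428, 0.563, -0.428]
contact_force: [-0.2, 0.4, 0.4]
width: 0.0221
```

```bash
python3 st.py
```

```text
12.7833 [ 0.679  -0.0095  0.241 ] [-0.21  0.39  0.37] [-0.07  0.01 -0.07] 0.022087218289965217 head 15.47 q6 -0.3864654193408758
```

Request:
{"api": "step_arm", "payload": {"increments": [{"grip":0,"delta_pos":[0,0,0],"twist":0},{"grip":0,"delta_pos":[0,0,0],"twist":0},{"grip":0,"delta_pos":[0,0,0],"twist":0},{"grip":0,"delta_pos":[0,0,0],"twist":0},{"grip":0,"delta_pos":[0.0018,0.0005,0.003],"twist":0},{"grip":0,"delta_pos":[0.0018,0.0005,0.003],"twist":0},{"grip":0,"delta_pos":[0.0018,0.0005,0.003],"twist":0},{"grip":0,"delta_pos":[0,0,0],"twist":0}], "force": 90}}

```text
clock: 13.45
position: [0.6846, -0.0079, 0.2477]
ee_rot: [0.561, 0.427, 0.564, -0.429]
contact_force: [5.6, 0.4, -13.4]
width: 0.0115
```

```bash
cat > btn.py <<'E'
from h import *
u=np.array([.9588,.284,0]);H=np.array([.5860,-.038,.182])+.285*u-[0,0,.055]
def at(x,z,t): return H+u*(x*np.cos(t)+z*np.sin(t))+np.array([0,0,-x*np.sin(t)+z*np.cos(t)])
# angle from dial (white disc) in the side view, relative to its shut position
def dial(im):
    m=((im.min(2)>150)&(im.max(2).astype(int)-im.min(2)<45)).astype(np.uint8)
    m[:110]=0;m[230:]=0;m[:,:175]=0;m[:,245:]=0
    cs,_=cv2.findContours(m,cv2.RETR_EXTERNAL,2)
    q=max(cs,key=cv2.contourArea); r=cv2.fitEllipse(q); return np.array(r[0]),cv2.contourArea(q)
from scipy.optimize import minimize_scalar
c0,a0=dial(cv2.imread('pics/side0.png')); p=plane('side',c0,.157); d=np.r_[p,.157]-H
x=d@u; y=d@[-.284,.9588,0]
c,a=dial(manip.get_image('side')["img"][:,:,::-1])
f=lambda t:np.linalg.norm(proj('side',at(x,.03,t)+y*np.array([-.284,.9588,0]))-c)
r=minimize_scalar(f,bounds=(0,.6),method='bounded')
print('dial',c0,a0,c,a,'theta',r.x,'resid px',r.fun,'edge mm',1000*(at(-.32,.024,r.x)[2]-.151),'local',x,y)
E
python3 st.py; python3 btn.py
```

```text
13.45 [ 0.6846 -0.0079  0.2477] [  5.6    0.41 -13.39] [-0.13  0.08 -0.06] 0.011457604950694089 head 15.47 q6 -0.3832073690106289
dial [217.8195343  189.37950134] 149.5 [207.36982727 152.75508118] 73.0 theta 0.36476176952084627 resid px 1.893193477060764 edge mm 112.57356973217067 local -0.2304932503025034 0.11286050430561276
```

Request:
{"api": "step_arm", "payload": {"increments": [{"grip":0,"delta_pos":[0.0012,0.0004,0.003],"twist":0},{"grip":0,"delta_pos":[0.0015,0.0004,0.003],"twist":0},{"grip":0,"delta_pos":[0.0015,0.0004,0.003],"twist":0},{"grip":0,"delta_pos":[0,0,0],"twist":0},{"grip":0,"delta_pos":[0,0,0],"twist":0}]}}

```text
clock: 13.92
position: [0.6894, -0.0064, 0.2552]
ee_rot: [0.561, 0.427, 0.565, -0.429]
contact_force: [9.3, 1.3, -18.7]
width: 0.0117
```

```bash
python3 st.py; python3 btn.py
```

```text
13.9167 [ 0.6894 -0.0064  0.2552] [  9.34   1.27 -18.75] [-0.13 -0.23 -0.03] 0.011731714343541661 head 15.48 q6 -0.3808088290356361
dial [217.8195343  189.37950134] 149.5 [209.57211304 146.53681946] 19.0 theta 0.4033186020124632 resid px 6.722972755165974 edge mm 123.6656311083714 local -0.2304932503025034 0.11286050430561276
```

Request:
{"api": "step_arm", "payload": {"increments": [{"grip":0.12,"delta_pos":[0,0,0],"twist":0},{"grip":0.22,"delta_pos":[0,0,0],"twist":0},{"grip":0.22,"delta_pos":[0,0,0],"twist":0},{"grip":0.22,"delta_pos":[0,0,0],"twist":0}], "force": 20}}

```text
clock: 14.3
position: [0.6892, -0.0071, 0.2614]
ee_rot: [0.563, 0.428, 0.562, -0.428]
contact_force: [-0.1, -0.2, 1.1]
width: 0.0188
```

```bash
python3 st.py
python3 - <<'E'
from h import *
cv2.imwrite('pics/rel2.png',crop('side',150,60,130,97,6))
E
```

```text
14.3 [ 0.6892 -0.0071  0.2614] [-0.14 -0.21  1.09] [ 0.02 -0.   -0.01] 0.01880802703048396 head 15.47 q6 -0.38093709638639117
```

View pics/rel2.png

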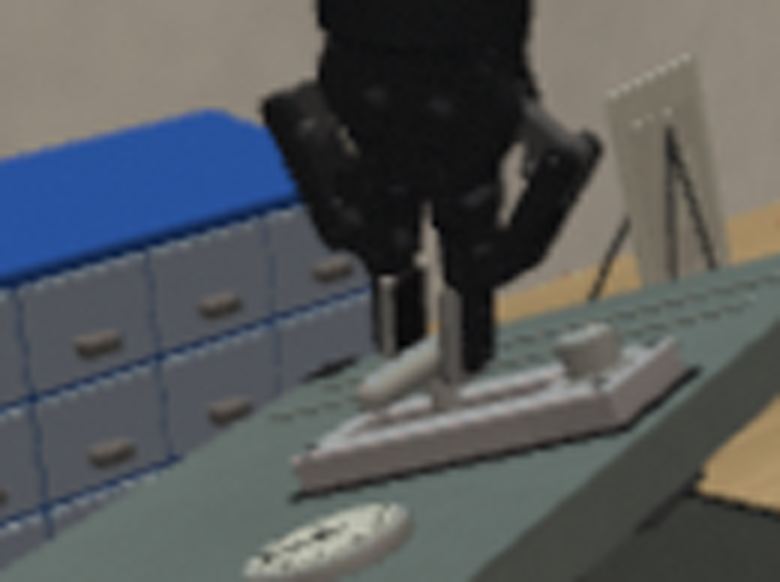

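The button top is at about (588,338), which gives 0.39 rad, so the edge is about 120 mm up. The jaws are free, so I'll withdraw straight up.

Request:
{"api": "step_arm", "payload": {"increments": [{"grip":0.22,"delta_pos":[0,0,0.004],"twist":0},{"grip":0.22,"delta_pos":[0,0,0.006],"twist":0},{"grip":0.22,"delta_pos":[0,0,0.008],"twist":0},{"grip":0.22,"delta_pos":[0,0,0.015],"twist":0},{"grip":0.22,"delta_pos":[0,0,0.025],"twist":0},{"grip":0.22,"delta_pos":[0,0,0.03],"twist":0},{"grip":0.22,"delta_pos":[0,0,0.03],"twist":0},{"grip":0.22,"delta_pos":[0,0,0.03],"twist":0},{"grip":0.22,"delta_pos":[0,0,0],"twist":0},{"grip":0.22,"delta_pos":[0,0,0],"twist":0}]}}

```text
clock: 15.18
position: [0.6896, -0.007, 0.4122]
ee_rot: [0.565, 0.429, 0.561, -0.427]
contact_force: [0.0, -0.2, -1.1]
width: 0.0189
```

```bash
python3 st.py
python3 - <<'E'
from h import *
c=np.zeros((560,800,3),np.uint8)
a=crop('side',120,60,220,260,2.15)[:560,:470];b=crop('top',165,60,205,205,1.6)
c[:a.shape[0],:a.shape[1]]=a;c[:b.shape[0],472:472+b.shape[1]]=b
cv2.imwrite('pics/fin.png',c)
E
```

```text
15.1833 [ 0.6896 -0.007   0.4122] [ 0.   -0.17 -1.13] [0.   0.04 0.01] 0.018911456379752414 head 15.47 q6 -0.38096131402988737
```

View pics/fin.png

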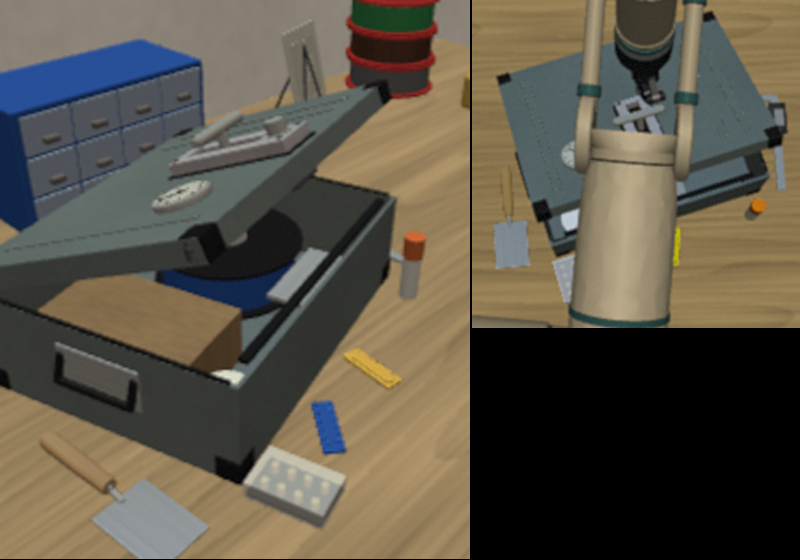

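The lid stands open by itself, with the gripper clear and the bystanders in place. One precise crop of the button to confirm the angle, plus a bystander difference check.

Run:
```python
from h import *
cv2.imwrite('pics/ang.png',crop('side',200,90,80,60,10))
im=manip.get_image('side')["img"][:,:,::-1].astype(int);o=cv2.imread('pics/side0.png').astype(int);D=np.abs(im-o).sum(2)>60
for n,(x,y,w,h) in {'glue':(303,165,18,38),'tagb':(278,220,30,22),'taga':(262,245,22,30),'box':(232,268,52,38),'scraper':(135,260,85,66)}.items(): print(n,D[y:y+h,x:x+w].sum())
```

```text
glue 0
tagb 0
taga 0
box 0
scraper 0
```

View pics/ang.png

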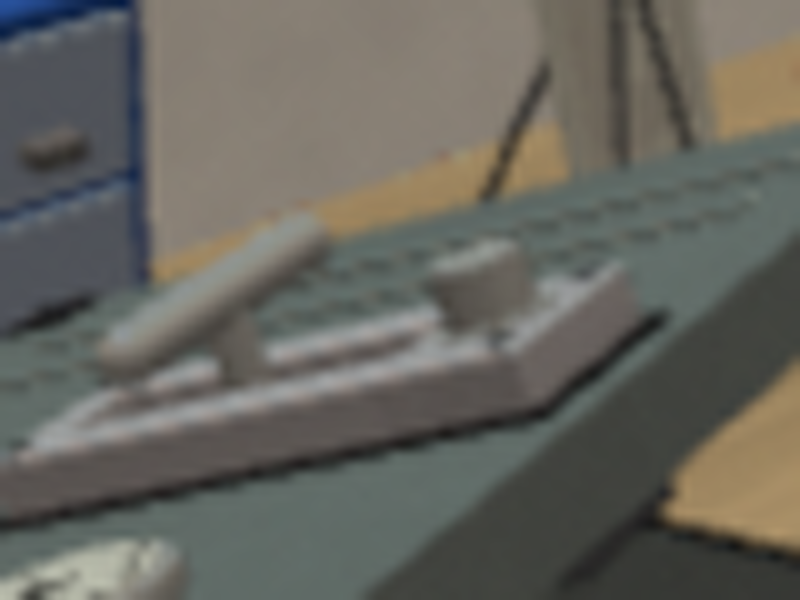

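The button top is at about (475,262), so the lid is at about 0.395 rad and the edge about 121 mm up. Handing in.

```bash
python3 -c "
from rig import manip
print(manip.sign_off())"
```

```text
the job is handed in; nothing more can be done
None
```

The chest is open and handed in at about 15 s on the robot's clock. I pressed the button in small steps until the T-handle popped out, with readings up to 6.9 N. I then turned the handle about 89° anticlockwise and lifted the lid along its hinge arc.

**Last checks:**
- **Lid:** from the button's place in the side view, it stands at about 0.39 rad, so the front edge is about 120 mm up. It is holding by itself, and the gripper is well clear above it.
- **Bystanders:** the side view shows no pixel change at the glue stick, both tags, the nozzle box or the scraper. I checked the calipers only by eye in the top view.

**What went wrong or disagreed:**
- **First lift:** the bar slid towards the fingertips, and the lid stopped at about 0.32 rad (99 mm). I regripped deeper with more force and lifted it further.
- **Second lift:** the pull reached about 19 N vertically, above the stated 3–9 N. The lid was already unlatched, and I put the extra down to the tight grip resisting the bar's turning.
- **Dial check:** my automatic angle check from the dial became unreliable at the end (residual 6.7 px), so I used the button instead.

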